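# Hold a colour sample flush on the tilted reader stage

### The arm

A 6-joint arm with a two-finger parallel gripper is mounted at the origin on the work surface. World frame = base frame: x ahead of the robot, y to its left, z up, the work surface at z = 0. Lengths are in m, angles in rad, forces in N, time in s.
With the tool pointing down it reaches from about 0.375 to 0.9 m from the base axis. Payload 3.1 kg.
Tool frame: the origin (TCP) lies at the very end of the fingers, on their centre line; the grasp point (between the pads) lies 19 mm behind it; x points along the fingers, y is the direction in which the jaws open and shut, and the axes are right-handed (so a half turn about x gives the same grasp; the last joint's range is limited). The gripper opens to 85 mm and grips with 20 to 120 N. Pads are 22 mm wide; open, the fingers measure 114 mm over their backs; the gripper's body (76 mm by 85 mm) begins 54 mm behind the grasp point. The pads swing forward as they close: fully open they stand 13 mm farther back than shut.
Start: joints at [-1.462, 0.527, 1.433, -0, 1.181, -0.178], TCP at [0.177, -0.599, 0.193] pointing down, gripper open.
Joint ranges: [-3.08, 3.08], [-0.75, 2.2], [0.22, 2.44], [-1.43, 4.57], [0, 2.65], [-2.85, 2.85]. Speed limits (rad/s): [2.79, 2.79, 3.14, 3.14, 3.14, 3.14].

### API

Orientations are given as a unit quaternion [x, y, z, w].
In Python, from station import sense, snapshot, camera_model, sign_off gives the robot as it stands.
- The arm moves only by the tool step_arm, never from a script. Its argument "increments" is one flat list of numbers, 5 for each row, row after row: the shift along the tool's x, y, z in units of 60 mm (1.0 is 60 mm), then the turn about the tool's x in units of 5 degrees (1.0 is 5 degrees), then the closure, from 0 (fully open) to 1 (shut). A call has exactly 5 rows; each row is the pose to reach, as a shift and turn from the pose measured when the call began, along the tool's axes at that moment; what a row does not reach only later rows make up. A row lasts 1/8 s, in which the tool goes at most 62.5 mm and 10.7 degrees, less where a joint would pass 70% of its speed; a pose out of reach is approached as far as the arm can. A call with a gripper value outside its range is refused whole. The fingers move at their own pace and stop on an object; "grip_force" is the grip in N (left out, the last holds). Time passes only in rows, so rows that repeat a pose let the fingers close, or fill a call up. It gives the time, the measured TCP pose, the force and the opening at its end, in the units of the state.
- sense(): the state, without advancing time (a new reading comes with each control period).
- snapshot(name): name is "scene" or "top"; returns the picture (480x640x3 uint8, blue, green, red); there is no depth.
- camera_model(name): a dict with "vertical_fov" (degrees; the focal length in pixels is half the picture's height over the tangent of half this angle, whatever the lens; pixels are square), "cx", "cy" (the principal point, pixels), "D" ([k1, k2, p1, p2, k3] as OpenCV has them; the pictures are not rectified), "R" (3x3) and "t" (3): a world point X has camera coordinates R X + t. Camera axes: x right, y down, z forward; pixel columns grow to the right and rows downward; lengths in m; the calibration is good to about 2 mm. A picture is of the moment at which its call begins. camera_model takes no time and is no camera call.
- sign_off(): hands the job in, once; it reports no verdict.
The state is a dict: "t": time; "q": joint angles; "qd": joint speeds; "tau": joint torques, N m; "tcp_pos": TCP position; "tool_rot": TCP orientation; "force": force on the tool from outside, world axes, zero at the start; "ft_torque": the same for the moment, N m; "finger_gap": opening from 0.0 (shut) to 1.0 (fully open).
Only numpy, scipy, OpenCV 4.12 (cv2) and the standard library are available. Lean on these libraries where they do the work, as an engineer would, in place of code of your own. Each camera call takes 0.05 s, during which the arm holds its last target. There are 200 camera calls.

### The job

The colour reader is waiting for the blue sample slide. Pick the blue slide off the rubber pad by its black grip, tilt it to match the reader's sloped metal face, centre it squared up on that face and press it flush so that the spring-backed face is pushed about half way in, gently and never with more than 25 N. Finish while holding it there: keep your grip and the push, do not let go, and leave the amber slide and everything else on the bench where it is.

Things in the scene. Friction and masses are not known exactly. Their poses are not given: they have to be found in the camera images.
- slide_blue: Blue sample slide: flat plate 80 x 60 x 6 mm (its x, y, z), ~70 g, with a black grip fin on top, in the middle: 32 mm along x, 14 mm thick along y, from 6 to 44 mm above the underside. White strip near the +x end (either end may go uphill). Lies grip up on the pad. Origin: centre of the underside, the face to hold against the stage; z points up through the grip.
- slide_amber: The orange-amber sample slide, same shape and size as the blue one, lying on the same pad about 110 mm from it (centre to centre; the two swap places from start to start). Leave it alone.
- pad: Fixed flat dark rubber pad on which both slides lie, 140 x 250 x 4 mm. Origin: centre of its underside on the bench.
- reader: Colour reader, fixed: grey base 170 x 150 x 40 mm, two aluminium cheeks (outer faces 148 mm apart, tops at 110 mm) carrying a black tilting head 120 x 105 mm, locked at a slope that differs from start to start (17 to 35 degrees from level), high side to the robot's right, away from the pad. Origin: on the bench under the head's pivot; the pivot axis is its y, 90 mm up.
- stage_face (a point): Centre of the reader's bright aluminium face, a flat 90 x 70 mm plate (its x, y) on top of the black head, 35 mm from the pivot axis at rest. x points uphill, to the robot's right; y is level; z is the outward normal. Moves along -z when pressed. The slide's underside centre belongs here, its long side along x.
- stage_plate (a joint): How far the spring-backed face is pushed in along its normal: 0 at rest, 0.008 m at its stop. Spring: about 3 N starts it, then 1 N per mm (about 7 N half way, 11 N at the stop).
- weight: Polished steel weight with a knob, 68 mm diameter, 90 mm tall, 1.2 kg; bystander. Origin: centre of underside.
- jar: Clear jar with white cap, 70 mm diameter, 100 mm tall; bystander. Origin: centre of underside.
- cup: White sample cup, 72 mm across, 75 mm tall; bystander. Origin: centre of underside.
- screwdriver: Screwdriver with red handle lying on the bench; bystander. Origin: under its middle.
- ring_die: Brass ring die, 48 mm diameter, 25 mm tall; bystander. Origin: centre of underside.
There are look-alikes about, which are no part of the job. What is shaped like the slide_blue but red is not meant. Leave any pink look-alike of the reader alone.

How it is judged:
On the way:
1. the blue slide is lifted clear by the gripper, touching neither bench nor reader (height (world z) of slide_blue above 0.04 m and contact force between the fingers and slide_blue above 3 N and contact force between slide_blue and reader below 0.1 N), for 0.2 s.
At the end, for the whole second after the job is handed in: Held in the gripper (fingers on it with more than 10 N), the blue slide lies flush on the sloped face (within 2.6 degrees and 3 mm), centred within 9 mm each way and squared up within 8 degrees, pushing the face 2 to 6.8 mm in (of 8 mm) with more than 2 N, still, through the last second (angle between the z axis of slide_blue and the z axis of stage_face, either way round below 0.045 rad and angle between the x axis of slide_blue and the x axis of stage_face, either way round below 0.14 rad and x of slide_blue in the frame of stage_face between -0.009 and 0.009 m and y of slide_blue in the frame of stage_face between -0.009 and 0.009 m and z of slide_blue in the frame of stage_face between -0.003 and 0.003 m and value of joint stage_plate between 0.002 and 0.0068 m and contact force between slide_blue and reader above 2 N and contact force between the fingers and slide_blue above 10 N and linear speed of slide_blue below 0.02 m/s); the arm keeps its last pose, push and grip.
It fails at once if the slide is pushed against the reader with more than 25 N (contact force between slide_blue and reader above 25 N).
It fails at once if the reader's head is forced out of its tilt (distance of stage_face from where it was at the start of the episode above 0.014 m).
It fails at once if the amber slide is disturbed (distance of slide_amber from where it was at the start of the episode above 0.015 m).
It fails at once if a bystander is disturbed (distance of any of weight, jar, cup, ring_die from where it was at the start of the episode above 0.02 m or distance of screwdriver from where it was at the start of the episode above 0.03 m).
It also fails if it takes over 34 s, if anything falls off the work surface, if the arm or the gripper's body presses on something with over 40 N, if the wrist force passes 120 N, or if a joint passes its speed limit or range.

## Working session

There is one attempt and no reset: what is moved stays moved. The work goes in short steps, Python scripts to look and compute and a tool call to move; the robot and the scene stay as the last step left them, time stands still between calls to the robot, and variables do not carry over. Pictures are saved under pics/ and viewed, about 8 in all and at most 12, crops included, and the job is handed in when it is done.

Besides the shell and the picture viewer there is one more tool, called after "Call:" in YAML: its name, and indented under it one key for each argument. step_arm: Moves the arm, as the interface text tells. Its arguments: {"type":"object","properties":{"increments":{"type":"array","items":{"type":"number"}},"grip_force":{"type":"number"}},"required":["increments"]}

```bash
ls; mkdir -p pics; python3 - <<'E'
from station import *
import cv2
for n in("scene","top"):
    cv2.imwrite(f"pics/{n}0.png",snapshot(n)); m=camera_model(n); print(n,m)
s=sense(); print(s)
E
```

```text
pics
scene {'vertical_fov': 50.097861006024004, 'cx': 328.9949696407237, 'cy': 235.8723278175052, 'D': array([0.01817574, 0.        , 0.        , 0.        , 0.        ]), 'R': array([[ 0.44055262,  0.89759856, -0.01517252],
       [ 0.48150668, -0.25052628, -0.83987374],
       [-0.75767058,  0.36270291, -0.54256972]]), 't': array([-0.28237162, -0.15281018,  1.69623352])}
top {'vertical_fov': 55.554907531679106, 'cx': 323.74411459372607, 'cy': 241.03791819762105, 'D': array([0.0392249, 0.       , 0.       , 0.       , 0.       ]), 'R': array([[ 2.46571340e-02, -9.99695244e-01,  1.20183805e-03],
       [-9.97939252e-01, -2.46850267e-02, -5.92275211e-02],
       [ 5.92391386e-02,  2.61019556e-04, -9.98243786e-01]]), 't': array([0.04448346, 0.53895599, 1.25186165])}
{'t': 0.1, 'q': array([-1.46250165e+00,  5.28407532e-01,  1.43377436e+00, -3.79181167e-05,
        1.18141572e+00, -1.78548275e-01]), 'qd': array([ 0.00053874, -0.00225585, -0.00261951,  0.00176954, -0.00138382,
       -0.00144977]), 'tau': array([ 8.62818433e-05, -4.43305206e+01, -1.78586662e+01, -3.15107718e-04,
        3.89079214e-03, -1.69132608e-05]), 'tcp_pos': array([ 0.1767366 , -0.5987336 ,  0.19221041]), 'tool_rot': array([ 0.69985817,  0.10178083, -0.69983316,  0.10036312]), 'force': array([0.03331607, 0.23343195, 0.17277325]), 'ft_torque': array([-0.01696537,  0.04485959,  0.04118386]), 'finger_gap': 0.9994743198314641}
```

View pics/scene0.png

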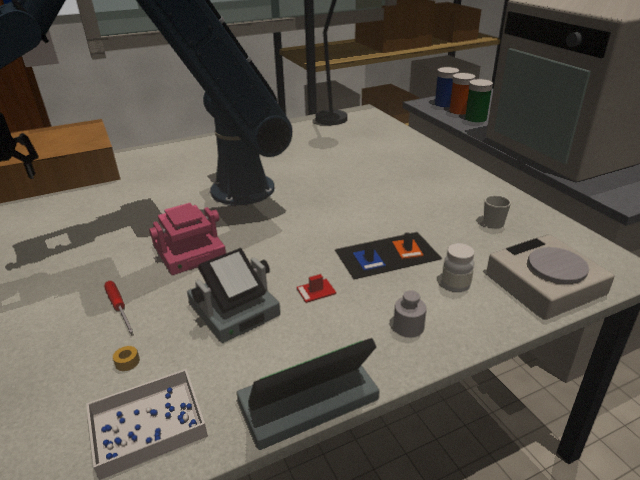

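View pics/top0.png

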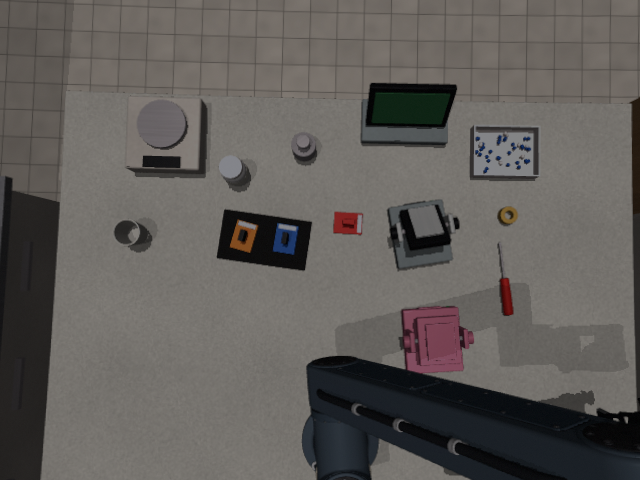

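The scene view shows the pad at (388,255), with blue at (369,260), amber at (407,247), a red decoy at (316,289), the grey reader at (235,290) and the pink look-alike at (187,237). In the top view, blue is at (286,239), amber at (243,236) and the reader's face at (425,222), high side probably to the right. I'll check this on enlarged crops.

```bash
cat > h.py <<'E'
import numpy as np, cv2
from station import *
from scipy.spatial.transform import Rotation as Ro
def K(m):
    f=240/np.tan(np.radians(m['vertical_fov'])/2); return np.array([[f,0,m['cx']],[0,f,m['cy']],[0,0,1]])
def ray(n,p):
    m=camera_model(n); u=cv2.undistortPoints(np.array([[p]],float),K(m),m['D'])[0,0]
    return -m['R'].T@m['t'], m['R'].T@np.array([u[0],u[1],1])
def at(n,p,z):
    c,d=ray(n,p); return c+d*(z-c[2])/d[2]
def proj(n,X):
    m=camera_model(n); return cv2.projectPoints(np.atleast_2d(np.array(X,float)),cv2.Rodrigues(m['R'])[0],m['t'],K(m),m['D'])[0][:,0]
def tool():
    s=sense(); return s['tcp_pos'],Ro.from_quat(s['tool_rot']).as_matrix(),s
def go(target,yaw=None):
    p,R,s=tool(); return R.T@(np.array(target)-p)/0.06
E
python3 - <<'E'
from h import *
a=cv2.imread('pics/top0.png');b=cv2.imread('pics/scene0.png')
r=lambda i,x,y,w,h,k:cv2.resize(i[y:y+h,x:x+w],None,fx=k,fy=k,interpolation=cv2.INTER_CUBIC)
cv2.imwrite('pics/c1.png',np.hstack([r(a,215,200,100,75,4),r(a,380,190,100,75,4)]))
cv2.imwrite('pics/c2.png',np.hstack([r(b,185,240,100,100,4),r(b,330,225,100,100,4)]))
p,R,s=tool();print(R.round(3))
print(go(p+np.array([.0,-.6,0])))
E
```

```text
[[-0.     0.283 -0.959]
 [ 0.002 -0.959 -0.283]
 [-1.    -0.002 -0.   ]]
[-0.01989418  9.59135813  2.82939101]
```

View pics/c1.png

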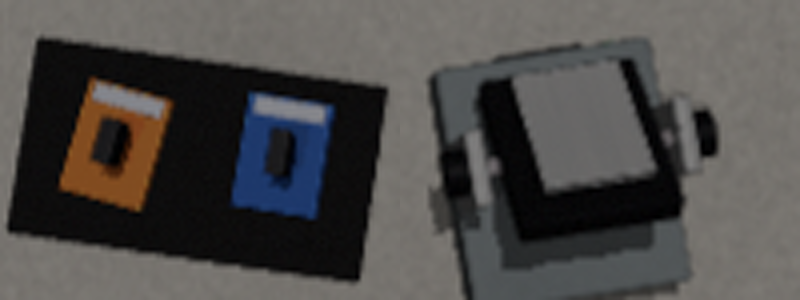

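View pics/c2.png

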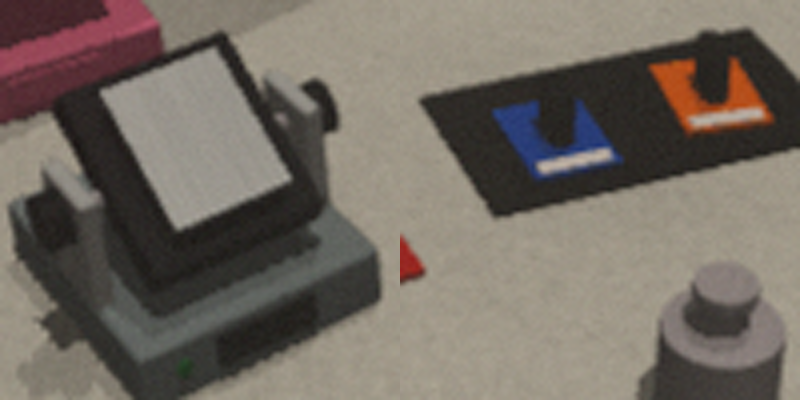

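```bash
cat >> h.py <<'E'
def tri(a,b):
    c1,d1=ray("top",a);c2,d2=ray("scene",b)
    d1/=np.linalg.norm(d1);d2/=np.linalg.norm(d2)
    s=np.linalg.lstsq(np.c_[d1,-d2],c2-c1,rcond=None)[0]
    p,q=c1+d1*s[0],c2+d2*s[1]; return (p+q)/2,np.linalg.norm(p-q)
E
python3 - <<'E'
from h import *
np.set_printoptions(precision=4,suppress=True)
T=[(408,207.5),(433.75,204.5),(444.25,234.5),(417,238)]
S=[(258,284.5),(230,297.5),(210,263),(237.5,252)]
P=[]
for a,b in zip(T,S):
    p,e=tri(a,b);P.append(p);print(p,e)
P=np.array(P);print('c',P.mean(0),'edges',[np.linalg.norm(P[i]-P[i-3]) for i in range(4)])
u=P[2]+P[3]-P[0]-P[1];v=P[0]+P[3]-P[1]-P[2];n=np.cross(u,v);print(u/np.linalg.norm(u),v/np.linalg.norm(v),n/np.linalg.norm(n))
# slide corners top crop at plate top z=.010
f=lambda u,v:(215+u/4,200+v/4)
for nm,C in dict(blue=[(250,92),(334,102),(316,219),(232,208)],amber=[(92,78),(173,99),(142,212),(58,189)],pad=[(38,38),(387,88),(358,281),(8,232)]).items():
    z=.004 if nm=='pad' else .010
    Q=np.array([at("top",f(*c),z) for c in C]);print(nm,Q.mean(0),[np.linalg.norm(Q[i]-Q[i-3]).round(4) for i in range(4)])
    x=Q[0]+Q[1]-Q[2]-Q[3];print(np.degrees(np.arctan2(x[1],x[0])))
E
```

```text
[ 0.6254 -0.1606  0.0994] 0.0018644756572632688
[ 0.6356 -0.2274  0.0961] 0.00025195759441201096
[ 0.5546 -0.2432  0.1387] 0.0017765903406100202
[ 0.5436 -0.1764  0.1395] 0.0009888510874488479
c [ 0.5898 -0.2019  0.1184] edges [np.float64(0.06764746751317649), np.float64(0.09293701022622355), np.float64(0.06769941646779573), np.float64(0.09248934040753387)]
[-0.8783 -0.1708  0.4465] [-0.1563  0.9873  0.0301] [-0.446  -0.0434 -0.894 ]
blue [0.5417 0.1641 0.01  ] [np.float64(0.0592), np.float64(0.0828), np.float64(0.0591), np.float64(0.0821)]
-7.0724101720125105
amber [0.5464 0.2806 0.01  ] [np.float64(0.0586), np.float64(0.0818), np.float64(0.0607), np.float64(0.081)]
-14.150874422148082
pad [0.5376 0.2241 0.004 ] [np.float64(0.248), np.float64(0.137), np.float64(0.247), np.float64(0.1377)]
-6.794802863072494
```

Triangulating the face's corners gives sides of 68 x 93 mm against the nominal 70 x 90. Its slope is about 26.5°, its centre is near (0.590,-0.202,0.119), and the residuals are 2 mm or less. The high edge is the one nearest the robot base, so uphill points at azimuth about -171°. The text says "to the right", but both pictures agree with each other, so I'll go with the pictures.

The shapes that could be the blue slide are blue at top (286,239), amber at (243,236) and red at (348,223). The crop confirms that the blue one on the pad is the right one. It sits at (0.542,0.164), yaw -7°. I'm heading there now.

Call:
step_arm:
  increments: [-0.4,-0.74,-0.67,1,0,-0.8,-1.48,-1.34,2,0,-0.8,-2.22,-2.0,3,0,-0.8,-2.96,-2.67,4,0,-0.8,-3.7,-3.34,4.7,0]

```text
t: 0.72
tcp_pos: [0.3066, -0.3271, 0.2406]
tool_rot: [-0.706, 0.044, 0.706, 0.045]
force: [1.7, -0.5, 0.3]
finger_gap: 1.002
```

```bash
python3 - <<'E'
from h import *
np.set_printoptions(precision=3,suppress=True)
p,R,s=tool();print(s['t'],p,R,s['q'],go([.542,.164,.2]))
E
```

```text
0.725 [ 0.307 -0.327  0.241] [[ 0.    -0.126 -0.992]
 [ 0.002 -0.992  0.126]
 [-1.    -0.002  0.   ]] [-1.069  0.224  1.792  0.001  1.127  0.628] [ 0.696 -8.613 -2.862]
```

Call:
step_arm:
  increments: [0,-0.97,-0.32,0,0,0,-1.94,-0.64,0,0,0,-2.91,-0.97,0,0,0,-3.88,-1.29,0,0,0,-4.85,-1.61,0,0]

```text
t: 1.35
tcp_pos: [0.4395, -0.0487, 0.2412]
tool_rot: [0.706, -0.044, -0.706, -0.045]
force: [-0.3, -0.7, -0.7]
finger_gap: 1.003
```

```bash
python3 - <<'E'
from h import *
np.set_printoptions(precision=3,suppress=True)
p,R,s=tool();print(s['t'],p,R,s['q'],go([.542,.164,.12]))
E
```

```text
1.35 [ 0.44  -0.049  0.241] [[ 0.    -0.126 -0.992]
 [ 0.002 -0.992  0.126]
 [-1.    -0.002  0.   ]] [-0.366  0.214  1.806  0.002  1.123  1.33 ] [ 2.028 -3.728 -1.248]
```

Call:
step_arm:
  increments: [0,-0.95,-0.31,0,0,0.3,-1.9,-0.63,0,0,0.8,-2.8,-0.94,0,0,1.5,-3.73,-1.25,0,0,2.0,-3.73,-1.25,0,0]

```text
t: 1.98
tcp_pos: [0.5435, 0.1672, 0.1203]
tool_rot: [0.706, -0.042, -0.705, -0.044]
force: [0.9, -0.3, -0.7]
finger_gap: 1.003
```

```bash
python3 - <<'E'
from h import *
np.set_printoptions(precision=3,suppress=True)
p,R,s=tool();a=snapshot('top');b=snapshot('scene')
r=lambda i,x,y,w,h,k:cv2.resize(i[y:y+h,x:x+w],None,fx=k,fy=k,interpolation=cv2.INTER_CUBIC)
cv2.imwrite('pics/c3.png',np.hstack([r(a,235,190,100,100,4),r(b,320,190,100,100,4)]))
print(s['t'],p,R,s['q'],go([.542,.164,.018]),proj('top',p),proj('scene',p))
E
```

```text
1.975 [0.543 0.167 0.12 ] [[ 0.002 -0.122 -0.993]
 [ 0.003 -0.993  0.122]
 [-1.    -0.003 -0.002]] [0.101 0.546 1.648 0.003 0.945 1.792] [ 1.656  0.012 -0.073] [[281.007 235.305]] [[371.26  222.188]]
```

View pics/c3.png

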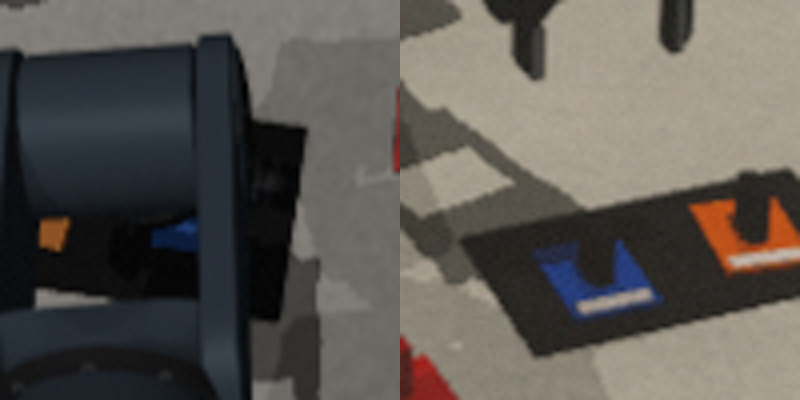

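The scene crop shows the open fingers straddling the blue grip, their middle at about crop (602,60) over the fin at (597,260), with amber clear of them. I'm going down.

Call:
step_arm:
  increments: [0.6,0,-0.05,0,0,1.2,0,-0.07,0,0,1.5,0.01,-0.07,0,0,1.65,0.01,-0.07,0,0,1.65,0.01,-0.07,0,0]

```text
t: 2.7
tcp_pos: [0.5421, 0.1636, 0.019]
tool_rot: [-0.702, 0.044, 0.709, 0.044]
force: [-0.9, -0.3, 0.6]
finger_gap: 0.998
```

```bash
python3 - <<'E'
from h import *
np.set_printoptions(precision=3,suppress=True)
p,R,s=tool();print(s['t'],p,s['force'],go([.542,.164,.018]))
b=snapshot('scene')
cv2.imwrite('pics/c4.png',cv2.resize(b[210:300,320:440],None,fx=5,fy=5,interpolation=cv2.INTER_CUBIC))
E
```

```text
2.7 [0.542 0.164 0.019] [-0.881 -0.26   0.642] [ 0.016 -0.006  0.002]
```

View pics/c4.png

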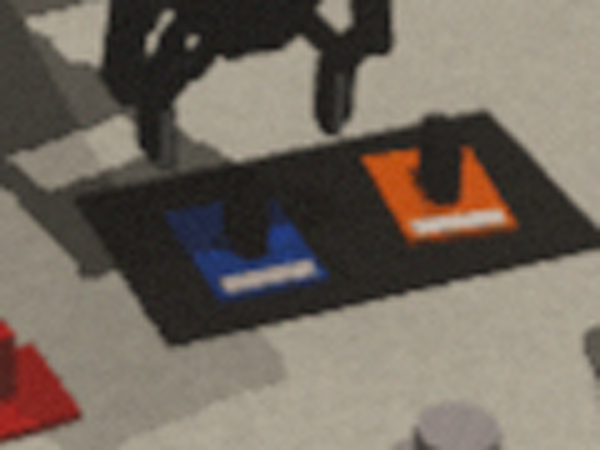

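```bash
python3 - <<'E'
from h import *
np.set_printoptions(precision=3,suppress=True)
print(proj('scene',[[.542,.164,.019],[.542,.164,.032],[.542,.164,.048],[.542,.164,.01],[.5371,.2065,.032],[.547,.1215,.032]]))
for p in [(352.6,243),(387,236)]: print(at('scene',p,.032),at('scene',p,.07))
for p in [(364,277),(368,272)]: pass
# blue plate corners in scene crop
print([at('scene',(320+u/5,210+v/5),.010) for u,v in [(222,300),(327,277),(165,212)]])
E
```

```text
[[368.754 255.544]
 [368.889 251.425]
 [369.057 246.295]
 [368.662 258.371]
 [382.05  246.245]
 [355.364 256.776]]
[0.488 0.145 0.032] [0.538 0.118 0.07 ]
[0.501 0.244 0.032] [0.55  0.212 0.07 ]
[array([0.581, 0.129, 0.01 ]), array([0.589, 0.186, 0.01 ]), array([0.499, 0.141, 0.01 ])]
```

The tips look about 40 mm higher than the pose says: (353,243) and (387,236) on the scene image. Closing will settle it, since the gap reads about 0.16 if the fin is between the pads and 0 if not.

Call:
step_arm:
  increments: [0,0,0,0,1,0,0,0,0,1,0,0,0,0,1,0,0,0,0,1,0,0,0,0,1]
  grip_force: 50

```text
t: 3.38
tcp_pos: [0.5425, 0.1639, 0.0194]
tool_rot: [-0.703, 0.044, 0.709, 0.044]
force: [-0.0, -0.3, -0.7]
finger_gap: -0.002
```

```bash
python3 - <<'E'
from h import *
np.set_printoptions(precision=3,suppress=True)
p,R,s=tool();print(s['t'],p,R,s['finger_gap'],s['force'],s['ft_torque'])
b=snapshot('scene')
cv2.imwrite('pics/c5.png',cv2.resize(b[190:300,310:440],None,fx=5,fy=5,interpolation=cv2.INTER_CUBIC))
E
```

```text
3.375 [0.543 0.164 0.019] [[-0.008 -0.124 -0.992]
 [ 0.001 -0.992  0.124]
 [-1.    -0.     0.008]] -0.002212463033329422 [-0.003 -0.292 -0.686] [ 0.005 -0.005  0.017]
```

View pics/c5.png

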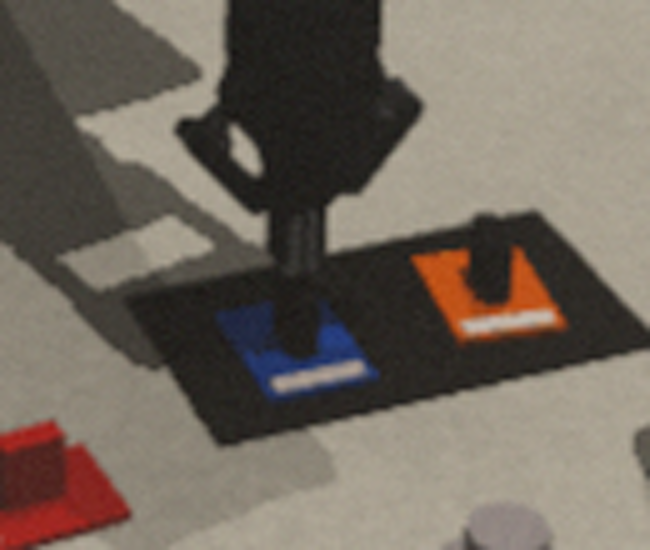

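The gap is 0, so the fingers shut on nothing. The tips show at about scene (369,247), either some 28 mm higher than reported or some 37 mm nearer the base. I'll locate the gripper independently, starting with the start pictures against the reported pose.

```bash
python3 - <<'E'
from h import *
np.set_printoptions(precision=1,suppress=True)
a=cv2.imread('pics/top0.png');b=cv2.imread('pics/scene0.png')
P=[[.177,-.599,.205]]+[[.177+s*.283*.0425,-.599-s*.959*.0425,.205] for s in(1,-1)]+[[.177,-.599,.265]]
print(proj('top',P),'\n',proj('scene',P))
t=snapshot('top')
r=lambda i,x,y,w,h,k:cv2.resize(i[y:y+h,x:x+w],None,fx=k,fy=k,interpolation=cv2.INTER_CUBIC)
g=lambda i:cv2.convertScaleAbs(i,alpha=2.2)
cv2.imwrite('pics/c6.png',np.hstack([g(r(a,540,380,100,100,4)),g(r(b,0,110,50,100,4)),g(r(t,230,190,50,100,4))]))
E
```

```text
[[608.3 401.3]
 [626.6 396.6]
 [590.1 406. ]
 [626.1 409.7]] 
 [[ 16.7 198.3]
 [ -3.1 204.4]
 [ 35.7 192.5]
 [  7.7 175.5]]
```

View pics/c6.png

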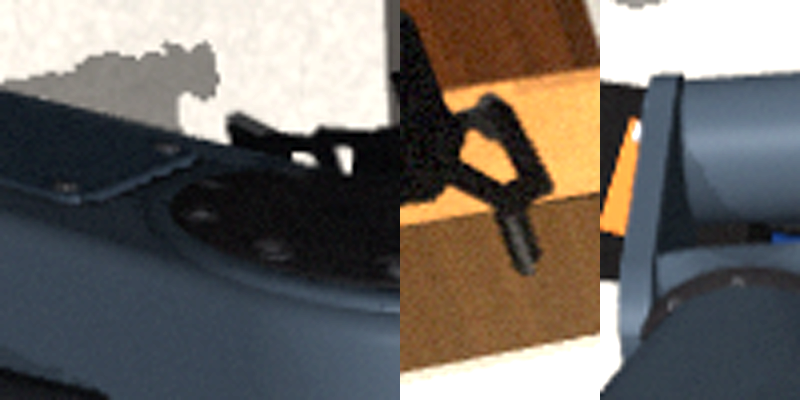

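In the start pictures the left tip is at scene (31,177) and top (599,411), where (36,192) and (590,406) were predicted. Both differences mean the real fingertips sit about 30 mm behind the reported TCP along the tool axis, with no sideways error. That matches the empty closing above the fin. I'll open, go 30 mm deeper and close again, watching the force.

Call:
step_arm:
  increments: [0,0,0,0,0,0,0,0,0,0,0,0,0,0,0,0,0,0,0,0,0.1,0,0,0,0]

```text
t: 4.1
tcp_pos: [0.5429, 0.1639, 0.0135]
tool_rot: [-0.703, 0.044, 0.708, 0.044]
force: [0.4, 0.5, 0.3]
finger_gap: 0.997
```

Call:
step_arm:
  increments: [0.1,0,0,0,0,0.2,0,0,0,0,0.3,0,0,0,0,0.4,0,0,0,0,0.4,0,0,0,0]

```text
t: 4.72
tcp_pos: [0.5423, 0.1639, -0.0112]
tool_rot: [-0.703, 0.044, 0.709, 0.044]
force: [0.9, 0.0, -0.3]
finger_gap: 0.996
```

Call:
step_arm:
  increments: [0,0,0,0,1,0,0,0,0,1,0,0,0,0,1,0,0,0,0,1,0,0,0,0,1]
  grip_force: 50

```text
t: 5.35
tcp_pos: [0.5426, 0.1639, -0.0108]
tool_rot: [-0.703, 0.044, 0.708, 0.044]
force: [-0.1, -0.6, 2.3]
finger_gap: 0.15
```

The gap of 0.15 means the 14 mm fin is gripped. I'll lift and turn the yaw by 16° to match the face's axis.

Call:
step_arm:
  increments: [-0.4,0,0,0,1,-1.0,0,0,0,1,-1.8,0,0,-1,1,-2.6,0,0,-2,1,-3.0,0,0,-3.2,1]

```text
t: 5.98
tcp_pos: [0.545, 0.1638, 0.1719]
tool_rot: [-0.704, -0.057, 0.706, -0.055]
force: [1.5, 0.5, -0.8]
finger_gap: 0.15
```

```bash
python3 - <<'E'
from h import *
np.set_printoptions(precision=3,suppress=True)
p,R,s=tool();print(s['t'],p,R,s['q'],s['finger_gap'],s['force'],go([.2,.12,.16]))
E
```

```text
5.975 [0.545 0.164 0.172] [[-0.003  0.158 -0.987]
 [ 0.002 -0.987 -0.158]
 [-1.    -0.002  0.003]] [0.095 0.48  1.595 0.002 1.07  1.506] 0.14966862097625128 [ 1.477  0.486 -0.76 ] [ 0.217 -0.185  5.793]
```

Next I test whether overreaching inward makes the wrist tilt, fingers toward the base, which is the lean the face needs.

Call:
step_arm:
  increments: [0,-0.2,1,0,1,0,-0.4,2,0,1,0,-0.57,3,0,1,0,-0.57,4,0,1,0,-0.57,5,0,1]

```text
t: 6.6
tcp_pos: [0.241, 0.15, 0.1727]
tool_rot: [-0.704, -0.057, 0.706, -0.055]
force: [0.2, -0.6, -0.5]
finger_gap: 0.152
```

```bash
python3 - <<'E'
from h import *
np.set_printoptions(precision=3,suppress=True)
p,R,s=tool();print(s['t'],p,R,s['q'],s['finger_gap'],s['force'])
E
```

```text
6.6 [0.241 0.15  0.173] [[-0.004  0.158 -0.987]
 [ 0.002 -0.987 -0.158]
 [-1.    -0.002  0.004]] [0.152 0.095 2.233 0.003 0.817 1.562] 0.15196594279837525 [ 0.163 -0.61  -0.473]
```

Call:
step_arm:
  increments: [0,0,0.5,0,1,0,0,1,0,1,0,0,1.5,0,1,0,0,2,0,1,0,0,2,0,1]

```text
t: 7.22
tcp_pos: [0.1206, 0.1308, 0.173]
tool_rot: [-0.703, -0.057, 0.706, -0.056]
force: [0.0, 0.4, -1.6]
finger_gap: 0.154
```

```bash
python3 - <<'E'
from h import *
np.set_printoptions(precision=3,suppress=True)
p,R,s=tool();print(s['t'],p,R,s['q'],s['finger_gap'],s['force'])
E
```

```text
7.225 [0.121 0.131 0.173] [[-0.004  0.159 -0.987]
 [ 0.002 -0.987 -0.159]
 [-1.    -0.002  0.004]] [ 0.147 -0.119  2.438  0.003  0.826  1.557] 0.15355880508151507 [ 0.007  0.379 -1.617]
```

Call:
step_arm:
  increments: [0,0,0.3,0,1,0,0,0.6,0,1,0,0,0.9,0,1,0,0,1.2,0,1,0,0,1.2,0,1]

```text
t: 7.85
tcp_pos: [0.0543, 0.13, 0.1945]
tool_rot: [-0.703, -0.055, 0.707, -0.059]
force: [-0.2, 0.7, -1.2]
finger_gap: 0.154
```

```bash
python3 - <<'E'
from h import *
np.set_printoptions(precision=4,suppress=True)
p,R,s=tool();print(s['t'],p,R,s['q'],s['finger_gap'],s['force'])
E
```

```text
7.85 [0.0543 0.13   0.1945] [[-0.0053  0.1603 -0.9871]
 [-0.0062 -0.9871 -0.1603]
 [-1.      0.0052  0.0062]] [ 0.2849 -0.3124  2.4417 -0.0052  1.0191  1.6975] 0.1544968013063997 [-0.1585  0.6987 -1.2075]
```

The IK holds the orientation and gives up position, so I can't tilt the hand. The slide has to turn in the grip about the jaw axis. I'll press its uphill edge lightly on the face with a 20 N grip and keep the push well under 25 N. First I carry it over.

Call:
step_arm:
  increments: [-0.2,0.6,-0.75,0,1,-0.4,1.2,-1.5,0,1,-0.5,1.85,-2.2,0,1,-0.5,2.5,-2.9,0,1,-0.5,3.1,-3.65,0,1]

```text
t: 8.48
tcp_pos: [0.3032, -0.0211, 0.2237]
tool_rot: [-0.703, -0.054, 0.707, -0.058]
force: [0.7, 0.3, -0.8]
finger_gap: 0.152
```

```bash
python3 - <<'E'
from h import *
np.set_printoptions(precision=3,suppress=True)
p,R,s=tool();print(s['t'],p,R,s['q'],go([.590,-.201,.19]))
E
```

```text
8.475 [ 0.303 -0.021  0.224] [[-0.004  0.157 -0.988]
 [-0.007 -0.988 -0.157]
 [-1.     0.006  0.005]] [-0.434  0.02   2.106 -0.009  1.016  0.984] [ 0.562  3.71  -4.252]
```

Call:
step_arm:
  increments: [0,0.7,-0.8,0,1,0,1.4,-1.6,0,1,0,2.1,-2.4,0,1,0.2,2.8,-3.2,0,1,0.2,3.4,-3.9,0,1]

```text
t: 9.1
tcp_pos: [0.5658, -0.1866, 0.2091]
tool_rot: [-0.703, -0.054, 0.707, -0.057]
force: [0.9, -0.9, 0.1]
finger_gap: 0.152
```

Call:
step_arm:
  increments: [0.1,0.31,-0.36,0,1,0.3,0.31,-0.36,0,1,0.4,0.31,-0.36,0,1,0.4,0.31,-0.36,0,1,0.4,0.31,-0.36,0,1]

```text
t: 9.72
tcp_pos: [0.5896, -0.2014, 0.1856]
tool_rot: [-0.703, -0.054, 0.707, -0.058]
force: [0.1, -0.0, -1.0]
finger_gap: 0.149
```

```bash
python3 - <<'E'
from h import *
np.set_printoptions(precision=3,suppress=True)
p,R,s=tool();print(s['t'],p,s['q'],s['force'],go([.590,-.201,.135]))
b=snapshot('scene')
cv2.imwrite('pics/c7.png',cv2.convertScaleAbs(cv2.resize(b[200:340,170:310],None,fx=4,fy=4,interpolation=cv2.INTER_CUBIC),alpha=1.8))
E
```

```text
9.725 [ 0.59  -0.201  0.186] [-0.504  0.535  1.443 -0.009  1.166  0.913] [ 0.091 -0.047 -0.955] [ 0.842 -0.01  -0.012]
```

View pics/c7.png

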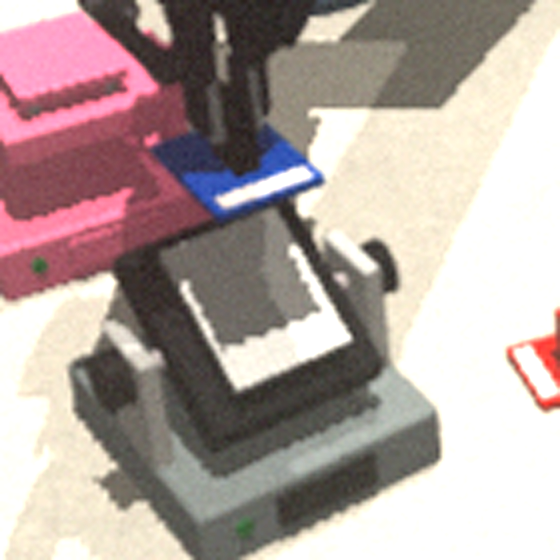

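The blue slide hangs level over the face, strip end away from the robot, with near corners at scene (224,254) and (251,245) and the far-left corner at (209,237). I'll check its place in the hand.

```bash
python3 - <<'E'
from h import *
np.set_printoptions(precision=4,suppress=True)
p,R,s=tool();c=p+[0,0,.021];d=-R[:,2];d[2]=0;y=-R[:,1]
for pz in (-.004,0,.004):
  print(pz,[at('scene',q,c[2]+pz)[:2] for q in [(224.3,254.5),(250.8,245.5),(208.8,237)]])
print('exp',c+.04*d-.03*y,c+.04*d+.03*y,c-.04*d-.03*y)
E
```

```text
-0.004 [array([ 0.6314, -0.2248]), array([ 0.6251, -0.1672]), array([ 0.5536, -0.2354])]
0 [array([ 0.6373, -0.226 ]), array([ 0.631 , -0.1688]), array([ 0.56  , -0.2365])]
0.004 [array([ 0.6431, -0.2272]), array([ 0.6368, -0.1704]), array([ 0.5663, -0.2376])]
exp [ 0.6341 -0.2249  0.207 ] [ 0.6247 -0.1656  0.2067] [ 0.5551 -0.2374  0.207 ]
```

The position agrees within about 4 mm. I'm going down with the grip at 20 N, then on in small steps.

Call:
step_arm:
  increments: [0.3,0,0,0,1,0.6,0,0,0,1,0.8,0,0,0,1,0.88,0,0,0,1,0.9,0,0,0,1]
  grip_force: 20

```text
t: 10.4
tcp_pos: [0.5898, -0.2019, 0.132]
tool_rot: [-0.703, -0.053, 0.707, -0.058]
force: [0.2, -0.4, -1.2]
finger_gap: 0.148
```

Call:
step_arm:
  increments: [0.05,0,0,0,1,0.1,0,0,0,1,0.15,0,0,0,1,0.2,0,0,0,1,0.2,0,0,0,1]

```text
t: 11.02
tcp_pos: [0.5897, -0.2025, 0.1219]
tool_rot: [-0.703, -0.053, 0.707, -0.058]
force: [-2.2, 0.6, 9.6]
finger_gap: 0.149
```

Call:
step_arm:
  increments: [0.02,0,-0.01,0,1,0.03,0,-0.02,0,1,0.05,0,-0.03,0,1,0.06,0,-0.03,0,1,0.06,0,-0.03,0,1]

```text
t: 11.65
tcp_pos: [0.5909, -0.2025, 0.1203]
tool_rot: [-0.703, -0.053, 0.707, -0.059]
force: [-3.1, 0.7, 10.7]
finger_gap: 0.149
```

```bash
python3 - <<'E'
from h import *
np.set_printoptions(precision=4,suppress=True)
p,R,s=tool();print(p,s['force'],s['ft_torque'],s['t'],R)
E
```

```text
[ 0.5909 -0.2025  0.1203] [-3.0771  0.651  10.7033] [0.182  1.0527 0.0001] 11.65 [[-0.0049  0.1576 -0.9875]
 [-0.0086 -0.9875 -0.1575]
 [-1.      0.0077  0.0062]]
```

Call:
step_arm:
  increments: [0.04,0,-0.02,0,1,0.07,0,-0.03,0,1,0.1,0,-0.04,0,1,0.12,0,-0.05,0,1,0.12,0,-0.05,0,1]

```text
t: 12.28
tcp_pos: [0.5942, -0.202, 0.1153]
tool_rot: [-0.703, -0.053, 0.707, -0.059]
force: [-1.8, 2.1, 11.6]
finger_gap: 0.152
```

Call:
step_arm:
  increments: [0.04,0,-0.02,0,1,0.07,0,-0.03,0,1,0.1,0,-0.05,0,1,0.12,0,-0.06,0,1,0.12,0,-0.06,0,1]

```text
t: 12.9
tcp_pos: [0.5984, -0.2014, 0.1102]
tool_rot: [-0.704, -0.053, 0.706, -0.059]
force: [-1.9, 2.3, 10.2]
finger_gap: 0.154
```

```bash
python3 - <<'E'
from h import *
np.set_printoptions(precision=4,suppress=True)
p,R,s=tool();print(p,s['force'],s['ft_torque'],s['t'])
b=snapshot('scene')
cv2.imwrite('pics/c8.png',cv2.convertScaleAbs(cv2.resize(b[220:330,180:300],None,fx=5,fy=5,interpolation=cv2.INTER_CUBIC),alpha=1.8))
E
```

```text
[ 0.5984 -0.2014  0.1102] [-1.872   2.3115 10.2039] [ 0.3272  0.7341 -0.0979] 12.9
```

View pics/c8.png

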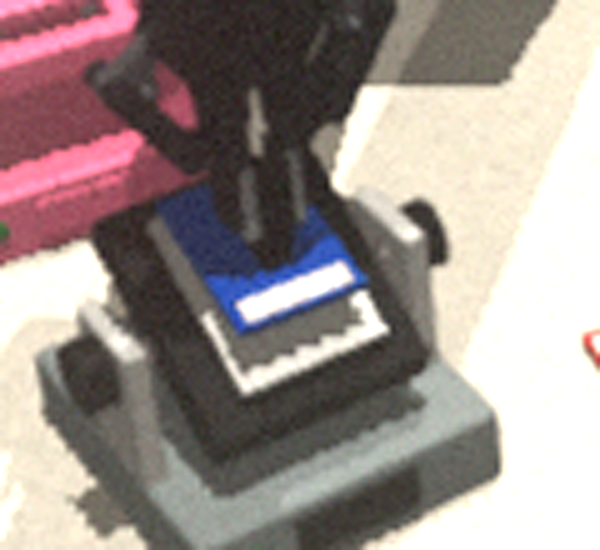

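The slide is turning in the grip. Its uphill edge rests on the face near crop (155,205) and its strip end, at (240,325), is still raised. I'll carry on.

Call:
step_arm:
  increments: [0.04,0,-0.03,0,1,0.07,0,-0.05,0,1,0.1,0,-0.06,0,1,0.12,0,-0.07,0,1,0.12,0,-0.07,0,1]

```text
t: 13.58
tcp_pos: [0.6051, -0.2021, 0.1059]
tool_rot: [0.706, 0.051, -0.704, 0.061]
force: [1.0, 0.6, 10.2]
finger_gap: 0.153
```

Call:
step_arm:
  increments: [0.04,0,-0.02,0,1,0.07,0,-0.03,0,1,0.1,0,-0.05,0,1,0.12,0,-0.05,0,1,0.12,0,-0.05,0,1]

```text
t: 14.2
tcp_pos: [0.6108, -0.2028, 0.1019]
tool_rot: [0.708, 0.05, -0.702, 0.062]
force: [1.4, 0.9, 9.8]
finger_gap: 0.15
```

Call:
step_arm:
  increments: [0.04,0,0,0,1,0.07,0,0,0,1,0.1,0,0,0,1,0.13,0,0,0,1,0.13,0,0,0,1]

```text
t: 14.82
tcp_pos: [0.615, -0.2035, 0.0975]
tool_rot: [0.711, 0.049, -0.699, 0.063]
force: [2.1, 3.1, 9.9]
finger_gap: 0.151
```

Call:
step_arm:
  increments: [0.03,0,0,0,1,0.06,0,0,0,1,0.09,0,0,0,1,0.1,0,0,0,1,0.1,0,0,0,1]

```text
t: 15.45
tcp_pos: [0.6183, -0.2041, 0.0947]
tool_rot: [0.713, 0.048, -0.696, 0.064]
force: [2.0, 1.4, 10.5]
finger_gap: 0.152
```

```bash
python3 - <<'E'
from h import *
np.set_printoptions(precision=4,suppress=True)
p,R,s=tool();print(p,s['force'],s['ft_torque'],s['t'],R)
E
```

```text
[ 0.6183 -0.2041  0.0947] [ 2.0122  1.3891 10.453 ] [ 0.3129  0.1513 -0.0504] 15.45 [[ 0.0258  0.1566 -0.9873]
 [-0.0204 -0.9874 -0.1572]
 [-0.9995  0.0242 -0.0223]]
```

```bash
python3 - <<'E'
from h import *
b=snapshot('scene')
cv2.imwrite('pics/f11.png',b)
cv2.imwrite('pics/c9.png',cv2.convertScaleAbs(cv2.resize(b[240:315,195:280],None,fx=8,fy=8,interpolation=cv2.INTER_CUBIC),alpha=1.8))
E
```

```text
(no output)
```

View pics/c9.png

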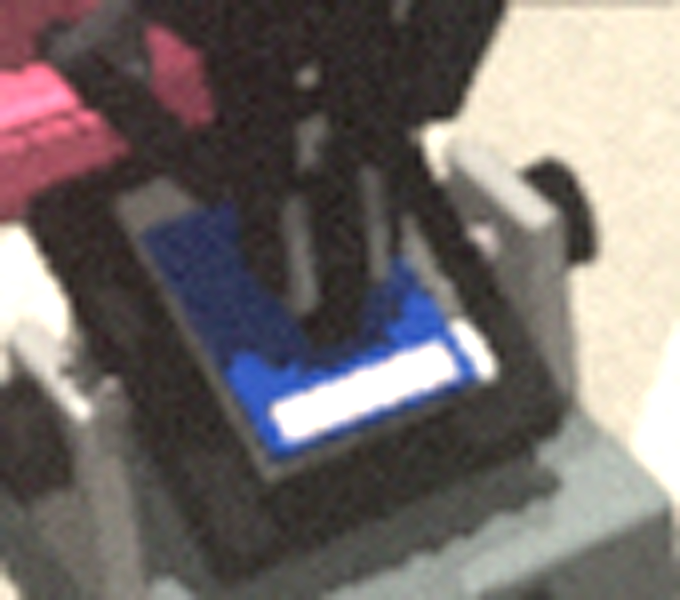

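The slide lies almost flat: its top corners are at crop (142,238), (275,455) and (478,375), and the face's corners at (118,200), (270,475) and (497,370). It looks shifted downhill, so I'll put numbers on that.

```bash
cat >> h.py <<'E'
th=np.radians(26.5);az=np.radians(9.)
d=np.array([np.cos(az),np.sin(az),0]);N=np.sin(th)*d+np.array([0,0,np.cos(th)])
X=-(np.cos(th)*d-np.array([0,0,np.sin(th)])) # uphill
Y=np.cross(N,X); C=np.array([.5898,-.2019,.1195])
def onface(p,h):  # scene pixel -> stage x,y (mm) on plane h above face rest
    c,r=ray('scene',p); q=c+r*(((C+h*N-c)@N)/(r@N)); return np.array([(q-C)@X,(q-C)@Y])*1e3
E
python3 - <<'E'
from h import *
np.set_printoptions(precision=1,suppress=True)
f=lambda u,v:(195+u/8,240+v/8)
for dd in(0,.004,.007):
    s=[onface(f(*q),-dd) for q in[(118,200),(270,475),(497,370)]]
    l=[onface(f(*q),.006-dd) for q in[(142,238),(275,455),(478,375)]]
    print(dd,'stage',*s,'c',(s[0]+s[2])/2,'slide',*l,'c',(l[0]+l[2])/2,'rel',(l[0]+l[2]-s[0]-s[2])/2,'len',np.linalg.norm(s[0]-s[1]),np.linalg.norm(l[0]-l[1]),np.linalg.norm(l[2]-l[1]))
    for v in (s[0]-s[1],l[0]-l[1]): print(np.degrees(np.arctan2(v[1],v[0])))
p0=[onface((x,y),0) for x,y in [(258,284.5),(230,297.5),(210,263),(237.5,252)]];print(np.mean(p0,0))
E
```

```text
0 stage [40.1 37.5] [-51.2  37.5] [-48.6 -30.9] c [-4.2  3.3] slide [23.8 38.6] [-49.1  35.6] [-50.4 -23.3] c [-13.3   7.6] rel [-9.   4.3] len 91.3233961388297 72.95760802975501 58.928023381603175
0.008103049671221822
2.374170432183881
0.004 stage [42.2 36.3] [-49.5  36.2] [-46.9 -32.4] c [-2.4  1.9] slide [25.8 37.4] [-47.4  34.3] [-48.6 -24.8] c [-11.4   6.3] rel [-9.1  4.4] len 91.69695545899903 73.25788432398727 59.17055721687162
0.008103049671232166
2.374170432183901
0.007 stage [43.7 35.3] [-48.3  35.3] [-45.6 -33.5] c [-1.   0.9] slide [27.3 36.5] [-46.1  33.4] [-47.4 -25.9] c [-10.    5.3] rel [-9.1  4.4] len 91.9771249491262 73.48309154466163 59.35245759332305
0.008103049671196697
2.3741704321838975
[-0.9  0.4]
```

The face's centre fits best with the face about 7 mm in. The slide is roughly 9 mm downhill, 4 mm toward +y, and turned 2.4°. The moment reading says the push still goes through the uphill edge, so the slide may not be fully flush. I'll press a little harder along the normal to seat it, staying under about 18 N, then lift, re-centre and press again.

Call:
step_arm:
  increments: [0.02,0,0.01,0,1,0.04,0,0.02,0,1,0.06,0,0.03,0,1,0.08,0,0.04,0,1,0.08,0,0.04,0,1]

```text
t: 16.12
tcp_pos: [0.6198, -0.2046, 0.0933]
tool_rot: [0.716, 0.047, -0.693, 0.064]
force: [3.2, 3.4, 10.1]
finger_gap: 0.151
```

```bash
cat > cop.py <<'E'
from h import *
np.set_printoptions(precision=4,suppress=True)
p,R,s=tool();F=s['force'];T=s['ft_torque'];S=p-R[:,0]*.225
Fn=F@N
# CoP where wrench axis meets face plane, relative to tool sensor (assumed ~.225 behind TCP)
r0=np.cross(F,T)/(F@F); P=S+r0; P=P+F*(((C-.006*N-P)@N)/Fn)
sc=p-R[:,0]*.049-.034*N
print(s['t'],p,'F',F,'Fn',Fn,'cop',(P-C)@X*1e3,(P-C)@Y*1e3,'est slide c',(sc-C)@X*1e3,(sc-C)@Y*1e3,(sc-C)@N*1e3,'tool x',R[:,0])
E
python3 cop.py
```

```text
16.125 [ 0.6198 -0.2046  0.0933] F [ 3.2385  3.4204 10.0987] Fn 10.703640045736462 cop 35.90642816199933 -0.3675036852085825 est slide c -14.667528913035211 6.060043881609702 -1.3100388029499954 tool x [ 0.0342 -0.0217 -0.9992]
```

Call:
step_arm:
  increments: [0.05,0,0.04,0,1,0.08,0,0.07,0,1,0.11,0,0.1,0,1,0.13,0,0.12,0,1,0.13,0,0.12,0,1]

```text
t: 16.75
tcp_pos: [0.6215, -0.2059, 0.0905]
tool_rot: [0.723, 0.044, -0.687, 0.064]
force: [9.9, 6.8, 12.8]
finger_gap: 0.148
```

```bash
python3 cop.py
```

```text
16.75 [ 0.6215 -0.2059  0.0905] F [ 9.9106  6.809  12.7865] Fn 16.286010594680295 cop 34.56021542011032 5.824560944521716 est slide c -16.468806381598604 7.345253986705281 -3.4812726759548 tool x [ 0.0529 -0.0242 -0.9983]
```

The normal force is 16 N and the push still leans to the uphill side. Before re-seating, I'll fit the slide's tilt numerically from its blue edges in the scene image, which costs no viewed picture.

```bash
cat > fit.py <<'E'
from h import *
from scipy.optimize import least_squares
np.set_printoptions(precision=2,suppress=True)
def lines(b,show=True):
    k=4;x0,y0=195,235;c=cv2.resize(b[y0:320,x0:285],None,fx=k,fy=k,interpolation=cv2.INTER_CUBIC).astype(float)
    m=((c[...,0]>1.6*c[...,2]+8)&(c[...,0]>25)).astype(np.uint8)
    n,l,st,_=cv2.connectedComponentsWithStats(m);m=l==1+np.argmax(st[1:,4])
    cv,cu=np.nonzero(m); full=lambda u,v:(x0+(np.array(u)+.5)/k-.5,y0+(np.array(v)+.5)/k-.5)
    # left edge: leftmost per row; near edge: lowest per column
    L=[(cu[cv==v].min(),v) for v in np.unique(cv)]; B=[(u,cv[cu==u].max()) for u in np.unique(cu)]
    L=np.array(L,float);B=np.array(B,float)
    i=np.argmin(L[:,0]-1e-3*L[:,1]);far=L[i];near=B[np.argmax(B[:,1])];right=B[-1]
    Ls=L[(L[:,1]>far[1]+10)&(L[:,1]<near[1]-10)];Bs=B[(B[:,0]>near[0]+10)&(B[:,0]<right[0]-10)]
    out=[]
    for P in(Ls,Bs):
        vx,vy,px,py=cv2.fitLine(P.astype(np.float32),cv2.DIST_HUBER,0,.01,.01).ravel()
        r=(P-[px,py])@[-vy,vx]
        out.append((np.array(full(px,py)),np.array([-vy,vx]),r.std()/k))
    return out,[full(*q) for q in(far,near,right)]
def corners(v,h=.006):
    x,y,z,ya,ti,ro=v  # mm, deg: pose in stage-rest frame
    R=np.c_[X,Y,N]@Ro.from_euler('ZYX',[ya,ti,ro],degrees=True).as_matrix()
    o=C+np.c_[X,Y,N]@(np.array([x,y,z])/1e3)
    return [o+R@np.array([sx*.04,sy*.03,h]) for sx,sy in((1,1),(-1,1),(-1,-1))]
if __name__=='__main__':
    import sys
    b=snapshot('scene') if len(sys.argv)<2 else cv2.imread(sys.argv[1])
    (l,n),cs=lines(b);print('corners',*cs,'res',l[2],n[2])
    for dep in(-7.7,-4):
        def res(v):
            x,y,ya,ti=v; z=dep+40*abs(np.sin(np.radians(ti)))
            P=proj('scene',corners((x,y,z,ya,ti,0)))
            return [(P[0]-l[0])@l[1],(P[1]-l[0])@l[1],(P[1]-n[0])@n[1],(P[2]-n[0])@n[1],.5*(P[0]-cs[0])[1],.5*(P[2]-cs[2])[0]]
        s=least_squares(res,[0,0,0,0]);print('depth',dep,'x,y,yaw,tilt',s.x,'res px',s.fun)
        s=least_squares(lambda v:res([v[0],v[1],v[2],0]),[0,0,0]);print('   flush: ',s.x,'res',s.fun)
E
python3 fit.py; python3 fit.py pics/f11.png
```

```text
corners (np.float64(222.375), np.float64(286.875)) (np.float64(228.375), np.float64(298.625)) (np.float64(236.625), np.float64(287.625)) res 0.0639406221353971 0.551036296617232
depth -7.7 x,y,yaw,tilt [-27.66  36.08  54.79 -70.05] res px [ 0.    0.28  0.35  0.21 -0.45 -0.61]
   flush:  [17.11 18.38 24.96] res [11.1  -4.45 -4.92  8.98 -8.8   4.62]
depth -4 x,y,yaw,tilt [-29.26  37.23  54.83 -70.08] res px [ 0.    0.29  0.37  0.2  -0.47 -0.61]
   flush:  [15.56 19.52 24.98] res [11.16 -4.47 -4.92  9.01 -8.85  4.65]
corners (np.float64(222.625), np.float64(286.625)) (np.float64(229.125), np.float64(296.625)) (np.float64(253.625), np.float64(286.875)) res 0.09222150525873955 2.695362596340415
depth -7.7 x,y,yaw,tilt [-36.78  15.67  -8.25  50.25] res px [ 3.13 -2.2  -1.63  2.34 -2.16  0.83]
   flush:  [4.06 6.88 6.78] res [  2.68  -1.15   3.77   0.74 -10.32  -0.75]
depth -4 x,y,yaw,tilt [-38.4   16.83  -8.25  50.25] res px [ 3.15 -2.19 -1.64  2.34 -2.18  0.88]
   flush:  [2.44 8.04 6.77] res [  2.7   -1.15   3.78   0.74 -10.37  -0.71]
```

```bash
python3 - <<'E'
import cv2
b=cv2.imread('pics/f11.png')
for p in [(217,275),(222,282),(226,291),(230,296),(214,271),(211,268),(208,280),(232,298),(240,295)]: print(p,b[p[1],p[0]])
E
sed -i 's/m=((c.*$/m=((c[...,0]-c[...,2]>.35*c[...,0])\&(c[...,0]-c[...,2]>9)).astype(np.uint8);m=cv2.morphologyEx(m,cv2.MORPH_CLOSE,np.ones((9,9)))/' fit.py
python3 fit.py; python3 fit.py pics/f11.png
```

```text
(217, 275) [50 32 28]
(222, 282) [46 32 26]
(226, 291) [91 45 32]
(230, 296) [78 39 23]
(214, 271) [50 34 29]
(211, 268) [46 52 54]
(208, 280) [29 32 35]
(232, 298) [44 46 49]
(240, 295) [32 34 35]
corners (np.float64(212.875), np.float64(270.875)) (np.float64(227.875), np.float64(298.875)) (np.float64(253.375), np.float64(289.125)) res 0.2220431521395234 0.15378488893539163
depth -7.7 x,y,yaw,tilt [-14.32   8.8   -3.21   4.82] res px [ 0.46 -0.23 -0.3   0.47 -0.54  0.29]
   flush:  [-11.05   7.69  -2.05] res [ 0.4  -0.17  0.09  0.31 -0.99  0.13]
depth -4 x,y,yaw,tilt [-16.06  10.    -3.26   5.05] res px [ 0.48 -0.23 -0.31  0.48 -0.56  0.34]
   flush:  [-12.63   8.84  -2.03] res [ 0.42 -0.16  0.09  0.32 -1.04  0.18]
corners (np.float64(213.125), np.float64(269.375)) (np.float64(228.875), np.float64(296.875)) (np.float64(253.875), np.float64(287.125)) res 0.22624011642380348 0.11682273780165287
depth -7.7 x,y,yaw,tilt [-11.56   6.38  -1.99   6.3 ] res px [ 0.25 -0.02 -0.14  0.18 -0.32  0.39]
   flush:  [-7.23  4.99 -0.36] res [ 0.16  0.07  0.38 -0.05 -0.91  0.18]
depth -4 x,y,yaw,tilt [-13.29   7.59  -2.04   6.5 ] res px [ 0.27 -0.01 -0.15  0.19 -0.35  0.44]
   flush:  [-8.81  6.16 -0.34] res [ 0.18  0.09  0.39 -0.04 -0.96  0.22]
```

The edge fit works: residual about 0.5 px on most constraints. It says the slide is still roughly 5° short of flush (uphill edge touching), 11–14 mm downhill, 8 mm along the face's +y, and yawed -2 to -3°. My uphill push was also working against the turning moment. I'll lift along the normal, go 15 mm uphill, correct y and yaw, then press straight down so that friction helps.

Call:
step_arm:
  increments: [-0.1,0,-0.06,0,1,-0.2,0,-0.11,0,1,-0.3,-0.06,0,-0.25,1,-0.33,-0.12,0.1,-0.5,1,-0.33,-0.12,0.1,-0.5,1]

```text
t: 17.48
tcp_pos: [0.6119, -0.1987, 0.1092]
tool_rot: [0.72, 0.06, -0.686, 0.08]
force: [-0.0, 0.3, -0.9]
finger_gap: 0.15
```

```bash
python3 cop.py; python3 fit.py|grep -v flush
```

```text
17.475 [ 0.6119 -0.1987  0.1092] F [-0.0151  0.316  -0.8847] Fn -0.7763325863519999 cop -55.6379446881427 -83.36972931307717 est slide c -0.6959637068807357 -1.1740544262726331 9.503430099181687 tool x [ 0.0506 -0.0232 -0.9984]
corners (np.float64(212.625), np.float64(260.375)) (np.float64(229.125), np.float64(288.375)) (np.float64(254.375), np.float64(277.875)) res 0.22299598950619823 0.13367607472308
depth -7.7 x,y,yaw,tilt [ 9.24 -3.94 -0.13  2.79] res px [ 0.09 -0.03 -0.04  0.07 -0.12  0.08]
depth -4 x,y,yaw,tilt [ 7.46 -2.7  -0.16  2.97] res px [ 0.11 -0.02 -0.05  0.08 -0.15  0.13]
```

Call:
step_arm:
  increments: [0,0,0.1,0,1,0.06,0,0.1,0,1,0.12,0,0.1,0,1,0.17,0,0.1,0,1,0.2,0,0.1,0,1]

```text
t: 18.15
tcp_pos: [0.6089, -0.2007, 0.0988]
tool_rot: [0.722, 0.059, -0.685, 0.08]
force: [0.1, 0.9, 11.1]
finger_gap: 0.15
```

```bash
python3 cop.py
```

```text
18.15 [ 0.6089 -0.2007  0.0988] F [ 0.1425  0.9427 11.0594] Fn 10.026053647471658 cop 27.592674810925608 -35.162350550307906 est slide c -2.252410876239 0.24701151804469568 -1.3630447864523563 tool x [ 0.0549 -0.0243 -0.9982]
```

Call:
step_arm:
  increments: [0.06,0,0,0,1,0.09,0,0,0,1,0.12,0,0,0,1,0.14,0,0,0,1,0.14,0,0,0,1]

```text
t: 18.77
tcp_pos: [0.6127, -0.2011, 0.0931]
tool_rot: [0.724, 0.058, -0.682, 0.08]
force: [2.6, 3.0, 9.7]
finger_gap: 0.151
```

```bash
python3 cop.py; python3 fit.py
```

```text
18.775 [ 0.6127 -0.2011  0.0931] F [2.6314 3.0022 9.7206] Fn 10.068577598724307 cop 43.53901347878492 -25.705648630625113 est slide c -7.820812126741848 1.0628256664013789 -5.009580076662994 tool x [ 0.0619 -0.0253 -0.9978]
corners (np.float64(212.875), np.float64(265.625)) (np.float64(229.125), np.float64(294.375)) (np.float64(252.625), np.float64(284.125)) res 0.2530082164148926 0.1427020551717284
depth -7.7 x,y,yaw,tilt [-0.73  2.5  -0.78  0.48] res px [ 0.32  0.03 -0.12  0.19 -0.49  0.59]
   flush:  [-0.41  2.4  -0.66] res [ 0.31  0.04 -0.08  0.18 -0.53  0.58]
depth -4 x,y,yaw,tilt [-2.49  3.72 -0.83  0.7 ] res px [ 0.34  0.04 -0.13  0.2  -0.52  0.64]
   flush:  [-2.02  3.57 -0.65] res [ 0.33  0.05 -0.08  0.18 -0.58  0.62]
```

The fit now gives tilt error about 0.5°, centre (-1,+3) mm, yaw -0.8°. One more seating press, straight down.

Call:
step_arm:
  increments: [0.06,0,0,0,1,0.1,0,0,0,1,0.13,0,0,0,1,0.15,0,0,0,1,0.15,0,0,0,1]

```text
t: 19.45
tcp_pos: [0.6175, -0.2016, 0.0882]
tool_rot: [0.727, 0.056, -0.679, 0.08]
force: [2.7, 3.1, 16.7]
finger_gap: 0.152
```

```bash
python3 cop.py; python3 fit.py
```

```text
19.45 [ 0.6175 -0.2016  0.0882] F [ 2.6881  3.1453 16.6689] Fn 16.3217917462167 cop 20.987079978442104 -30.42161896655213 est slide c -13.760728543112632 2.1467625756219646 -7.4871240052949855 tool x [ 0.0712 -0.0268 -0.9971]
corners (np.float64(212.875), np.float64(266.875)) (np.float64(229.125), np.float64(296.875)) (np.float64(253.125), np.float64(286.125)) res 0.18766967574687501 0.16154691018648362
depth -7.7 x,y,yaw,tilt [-5.77  4.29 -0.96 -1.89] res px [ 0.29  0.   -0.17  0.2  -0.34  0.51]
   flush:  [-5.86  3.89 -1.43] res [ 0.31 -0.03 -0.32  0.27 -0.16  0.54]
depth -4 x,y,yaw,tilt [-7.37  5.39 -1.02 -1.59] res px [ 0.31  0.01 -0.18  0.22 -0.36  0.55]
   flush:  [-7.45  5.05 -1.42] res [ 0.32 -0.02 -0.31  0.27 -0.21  0.58]
```

The force is up to 16 N with its centre inside the slide, so it is flush against the stop. Centre is about (-6,+4) mm. I'll lift 4 mm clear, shift uphill 6 mm and 4 mm in y, and check.

Call:
step_arm:
  increments: [-0.09,0,-0.05,0,1,-0.17,0,-0.1,0,1,-0.22,-0.03,-0.06,-0.2,1,-0.22,-0.06,-0.02,-0.2,1,-0.22,-0.06,-0.02,-0.2,1]

```text
t: 20.12
tcp_pos: [0.616, -0.1971, 0.1005]
tool_rot: [0.726, 0.063, -0.679, 0.086]
force: [-0.2, -0.6, -0.1]
finger_gap: 0.147
```

```bash
python3 cop.py; sed -i 's/(-7.7,-4)/(-7.7,-4,0,4)/' fit.py; python3 fit.py
```

```text
20.125 [ 0.616  -0.1971  0.1005] F [-0.186  -0.5576 -0.076 ] Fn -0.18886701039915096 cop 303.3252512035438 453.50466059275254 est slide c -7.660426411815061 -2.428032169579562 3.1830399564819802 tool x [ 0.0693 -0.026  -0.9973]
corners (np.float64(213.625), np.float64(261.625)) (np.float64(230.375), np.float64(291.375)) (np.float64(254.125), np.float64(280.875)) res 0.2038675350528557 0.1548857008431236
depth -7.7 x,y,yaw,tilt [ 4.83 -2.86  0.2  -2.5 ] res px [ 0.11  0.11 -0.06  0.01 -0.13  0.44]
   flush:  [ 4.72 -3.43 -0.45] res [ 0.14  0.06 -0.26  0.1   0.1   0.48]
depth -4 x,y,yaw,tilt [ 3.19 -1.73  0.14 -2.24] res px [ 0.13  0.12 -0.07  0.02 -0.16  0.49]
   flush:  [ 3.1  -2.23 -0.44] res [ 0.15  0.07 -0.25  0.1   0.05  0.53]
depth 0 x,y,yaw,tilt [ 1.42 -0.5   0.08 -1.95] res px [ 0.15  0.12 -0.08  0.03 -0.19  0.54]
   flush:  [ 1.33 -0.94 -0.43] res [ 0.17  0.08 -0.24  0.1   0.    0.57]
depth 4 x,y,yaw,tilt [-0.35  0.73  0.02 -1.66] res px [ 0.17  0.13 -0.1   0.04 -0.22  0.59]
   flush:  [-0.43  0.35 -0.41] res [ 0.19  0.09 -0.23  0.11 -0.05  0.62]
```

It hangs free at about (0,+0.6) mm, yaw 0. Now the gentle final press along the normal.

Call:
step_arm:
  increments: [0.04,0,0.02,0,1,0.08,0,0.04,0,1,0.11,0,0.06,0,1,0.13,0,0.07,0,1,0.13,0,0.07,0,1]

```text
t: 20.8
tcp_pos: [0.6136, -0.1984, 0.094]
tool_rot: [0.727, 0.062, -0.678, 0.086]
force: [0.0, 1.4, 8.5]
finger_gap: 0.152
```

```bash
python3 cop.py; python3 fit.py
```

```text
20.8 [ 0.6136 -0.1984  0.094 ] F [0.001  1.3578 8.5029] Fn 7.704759476322367 cop 34.058665988058436 -31.06013031552911 est slide c -8.157533335281629 -1.5744516910538855 -3.8011267412776912 tool x [ 0.0719 -0.0265 -0.9971]
corners (np.float64(212.875), np.float64(263.625)) (np.float64(229.375), np.float64(293.375)) (np.float64(253.375), np.float64(282.875)) res 0.22659932344994602 0.16709819165603337
depth -7.7 x,y,yaw,tilt [ 1.4   0.13  0.37 -2.89] res px [ 0.24  0.08 -0.12  0.11 -0.3   0.59]
   flush:  [ 1.28 -0.52 -0.37] res [ 0.27  0.02 -0.35  0.21 -0.03  0.64]
depth -4 x,y,yaw,tilt [-0.23  1.25  0.32 -2.61] res px [ 0.26  0.08 -0.14  0.12 -0.32  0.64]
   flush:  [-0.33  0.66 -0.36] res [ 0.29  0.03 -0.34  0.22 -0.08  0.69]
depth 0 x,y,yaw,tilt [-1.98  2.46  0.25 -2.3 ] res px [ 0.28  0.09 -0.15  0.14 -0.35  0.69]
   flush:  [-2.08  1.94 -0.34] res [ 0.31  0.04 -0.34  0.22 -0.13  0.73]
depth 4 x,y,yaw,tilt [-3.74  3.67  0.19 -1.99] res px [ 0.31  0.09 -0.17  0.15 -0.38  0.74]
   flush:  [-3.83  3.23 -0.33] res [ 0.33  0.05 -0.33  0.22 -0.19  0.78]
```

The normal force is 7.7 N, which the spring law puts at about 4.7 mm in, and the centre is about (0,+1) mm. A last look, plus a check for creep over some camera calls.

```bash
python3 - <<'E'
from h import *
np.set_printoptions(precision=4,suppress=True)
im=[]
for i in range(8):
    im.append(snapshot('scene').astype(float))
    if i%3==0:
        s=sense();print(s['t'],s['tcp_pos'],s['force'],s['force']@N,s['finger_gap'])
b=np.mean(im,0).clip(0,255).astype(np.uint8);cv2.imwrite('pics/f12.png',b)
cv2.imwrite('pics/c12.png',cv2.convertScaleAbs(cv2.resize(b[240:315,195:280],None,fx=8,fy=8,interpolation=cv2.INTER_CUBIC),alpha=1.8))
E
python3 fit.py pics/f12.png
```

```text
20.9 [ 0.6136 -0.1984  0.0941] [-0.481   1.0052  7.868 ] 6.89952968012547 0.15406344334901828
21.05 [ 0.6136 -0.1984  0.0942] [-0.3794  0.9357  8.2137] 7.248807750252195 0.15257931926585952
21.2 [ 0.6137 -0.1984  0.0942] [0.2522 1.2974 7.7843] 7.168137263737619 0.14972367848398577
corners (np.float64(213.125), np.float64(264.125)) (np.float64(229.625), np.float64(293.375)) (np.float64(253.625), np.float64(282.375)) res 0.14852178782945216 0.14323604706376525
depth -7.7 x,y,yaw,tilt [ 1.22 -0.57 -0.49 -0.  ] res px [ 0.25  0.04 -0.15  0.15 -0.29  0.52]
   flush:  [ 1.23 -0.57 -0.49] res [ 0.25  0.04 -0.15  0.15 -0.29  0.52]
depth -4 x,y,yaw,tilt [-0.39  0.62 -0.48 -0.  ] res px [ 0.26  0.05 -0.14  0.15 -0.34  0.57]
   flush:  [-0.39  0.62 -0.48] res [ 0.26  0.05 -0.14  0.15 -0.34  0.57]
depth 0 x,y,yaw,tilt [-2.14  1.9  -0.47  0.  ] res px [ 0.28  0.06 -0.13  0.15 -0.39  0.61]
   flush:  [-2.14  1.9  -0.47] res [ 0.28  0.06 -0.13  0.15 -0.39  0.61]
depth 4 x,y,yaw,tilt [-3.87  3.17 -0.44 -0.  ] res px [ 0.3   0.07 -0.13  0.14 -0.45  0.66]
   flush:  [-3.89  3.18 -0.45] res [ 0.3   0.07 -0.12  0.16 -0.45  0.66]
```

View pics/c12.png

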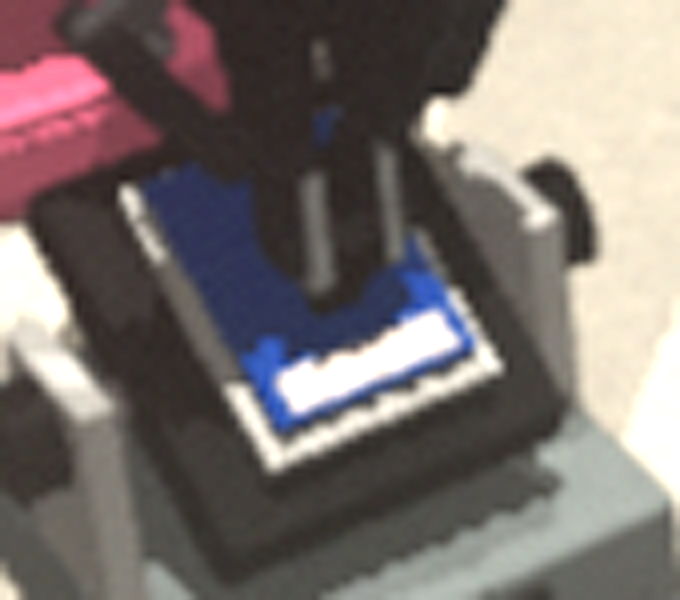

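The slide sits centred: crop corners (145,180), (285,430) and (470,345) show even bright margins on the near and side edges. The force is steady at about 7 N with no creep. Its angle was set by the 16 N seating press, and the hand has turned by less than 0.2° since. Handing in.

```bash
python3 -c "from station import *; sign_off(); print(sense()['t'])"
```

```text
the job is handed in; nothing more can be done
the job is handed in; nothing more can be done
```

I handed the job in at about 21 s. At the last check the blue slide was still held in the gripper and pressed on the reader's sloped face. I was given no verdict.

**How it went:** The first close shut on nothing, because the real fingertips sit about 30 mm behind the reported TCP; I went deeper and gripped the fin. The arm interface cannot tilt the hand. So I eased the grip to 20 N and let the face turn the slide in the fingers. After a seating press I lifted it, re-centred it and pressed gently.

**Last checks:**

| Check | Result | Limit |
|---|---|---|
| Push along the normal | about 7.2 N and steady, roughly 4 mm in by the spring law | 2 to 6.8 mm in |
| Centre | about (-0.4, +0.6) mm | 9 mm each way |
| Squareness | about 0.5° | 8° |
| Highest contact force read | about 17.5 N, at the end of a move | 25 N |
| Movement over 0.3 s | about 0.1 mm | still |

**Unsure or disagreeing:**
- **Flushness:** I infer it from the 16 N press against the stop. The picture fit of the tilt scattered between 0° and -2.9°, against a limit of 2.6°.
- **Centre of pressure:** my estimate of it stayed uphill and was implausible sideways, so I did not rely on it.
- **Reader slope:** the face's high side was toward the robot base in both camera views, not to the robot's right as the text says. I followed the pictures.
- **Joint 3:** it read 2.4417 rad against its 2.44 limit while I tested whether overreaching would tilt the hand. The run carried on normally.

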